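# Set the anode rod in the plating cell's guide hole

## Robot

A 6-joint arm with a two-finger parallel gripper is mounted at the origin on a cart in front of the work surface, level with it; the furniture and walls round the work are solid. World frame = base frame: x ahead of the robot, y to its left, z up, the work surface at z = 0. Lengths are in m, angles in rad, forces in N, time in s.
With the tool pointing down it reaches from about 0.35 to 0.875 m from the base axis. Payload 15.5 kg.
Tool frame: the origin (TCP) lies midway between the tips of the shut fingers; the grasp point (between the pads) lies grip_depth behind it (grip_depth is the distance from the TCP to the grasp point, in m); z points along the fingers, y is the direction in which the jaws open and shut (so a half turn about z gives the same grasp; the last joint's range is limited). The gripper opens to 85 mm and grips with 20 to 120 N. Pads are 22 mm wide; open, the fingers measure 114 mm over their backs; the gripper's body (76 mm by 85 mm) begins 54 mm behind the grasp point. The pads swing forward as they close: fully open they stand 13 mm farther back than shut.
Start: joints at [1.113, 0.494, 1.345, -0, 1.302, -0.096], TCP at [0.221, 0.585, 0.231] pointing down, gripper open.
Joint ranges: [-2.91, 2.91], [-0.82, 2.16], [0.22, 2.67], [-1.22, 4.37], [0.12, 2.79], [-3.08, 3.08]. Speed limits (rad/s): [1.89, 1.89, 2.57, 3.01, 3.01, 3.01].

## Interface

Orientations are given as a rotation vector (axis times angle).
In Python, from plant import * gives the robot as it stands.
- The arm moves only by the tool arm_command, never from a script. Its argument "commands" is a list of rows, each a list of 3 entries, a list of its own where there are three numbers: the shift along the world's x, y, z in units of 40 mm (1.0 is 40 mm), then the turn, a rotation vector about the world's x, y, z in units of 5 degrees (1.0 is 5 degrees), then the closure, from 0 (fully open) to 1 (shut). A call has 1 to 20 rows; each row shifts and turns the commanded pose from where the row before left it; what a row does not reach is not made up. A row lasts 1/12 s, in which the tool goes at most 41.7 mm and 7.16 degrees, less where a joint would pass 70% of its speed; a pose out of reach is approached as far as the arm can. A call is refused whole if a number of a shift passes 1 or a number of a turn 1, either way. A call with a gripper value outside its range is refused whole. The fingers move at their own pace and stop on an object; the grip force is fixed at half the most. Time passes only in rows, so rows that do not move let the fingers close. It gives the time, the measured TCP pose, the force and the opening at its end, in the units of the state.
- get_obs(): the state, without advancing time (a new reading comes with each control period).
- grab_frame(name): name is "scene" or "top" or "wrist"; returns the picture (420x560x3 uint8, red, green, blue); there is no depth.
- get_calibration(name): a dict with "intrinsics" (3x3 intrinsics, pixels), "eye" and "attitude" of the camera in the world; the wrist camera has in their place "tool_from_camera" (4x4, takes a point from camera to tool coordinates, whose origin is the TCP and whose axes are the flange's). Camera axes: x right, y down, z forward; pixel columns grow to the right and rows downward; lengths in m; the calibration is good to about 2 mm. A picture is of the moment at which its call begins: read the wrist's pose just before it. get_calibration takes no time and is no camera call.
- finish_job(): hands the job in, once; it reports no verdict.
The state is a dict: "time": time; "q": joint angles; "qd": joint speeds; "joint_efforts": joint torques, N m; "tcp_pos": TCP position; "ee_rot": TCP orientation; "ft_force": force on the tool from outside, world axes, zero at the start; "wrist_torque": the same for the moment, N m; "grip_width": finger opening in m.
Only numpy, scipy, OpenCV 4.12 (cv2) and the standard library are available. Lean on these libraries where they do the work, as an engineer would, in place of code of your own. Each camera call takes 0.05 s, during which the arm holds its last target.

## Task

Slide the shutter grip on the lid of the small plating cell all the way to its end stop so that the guide hole is open. Then draw the anode rod straight up out of its stand, carry it over and lower it upright through the middle of the hole, touching no part of the cell with it, until the black ring mark on its thin shaft is level with the rim of the hole. Finish while still holding the rod there in the gripper, centred and motionless; leave the dish, pot, case and block where they stand.

Things in the scene. Friction and masses are not known exactly. Their poses are not given: they have to be found in the camera images.
- cell: Plating cell, fixed: grey box, aluminium lid 106 (x) x 140 (y) mm, lid top 78 mm above the origin (centre of the underside, on the bench). Own +y = the way the shutter opens. On the lid: steel rails along y beside the shutter (top 85 mm), end stop bar at y = +44 mm (top 87 mm), two binding posts at x = +-22, y = +61 mm (top 90 mm).
- hole_mouth (a point): Centre of the guide hole at its rim, at y = -34 mm in the cell's frame, 79 mm above the bench. A vertical dark steel bush, bore 22 mm across, 29 mm long, empty below down to the cell's floor, 74 mm under the rim. The shutter blade lies over it until slid away.
- shutter (a joint): Slide of the shutter along the cell's +y: 0 = fully over the hole, 0.046 m = at the end stop, hole wholly open. It needs about 1.5 N to move and stays where it is left.
- shutter_grip (a point): Centre of the shutter's grip, a black block 12 (cell's x) x 18 (cell's y) mm standing on the steel blade (38 x 50 x 3 mm). This point is 102 mm above the bench; the block's top is 12 mm above it, blade surface 20 mm and rail tops 17.5 mm below it. It moves with the shutter.
- stand: The rod's aluminium stand, fixed to the bench: round foot 72 mm across with an upright tube 25 mm across, bore 11 mm, its top 70 mm above the bench. Origin at the centre of its underside.
- rod: Anode rod, 109 mm long, about 60 g, loose, upright in the stand's tube at the start. Own z runs up along it; origin at the tip. Steel shaft 8 mm thick from 0 to 58 mm, round black head 16 mm thick from 58 to 104 mm, small brass terminal on top. In the stand the head's underside rests on the tube, 58 mm of shaft inside: lift over 60 mm to free it.
- rod_head (a point): Centre of the rod's black head (16 mm across, 46 mm long), half-way up the head: the place to grip. 81 mm above the tip.
- rod_mark (a point): Centre of the black ring mark on the rod's shaft, 30 mm above the tip and 51 mm below the centre of the head.
- rod_tip (a point): Lower end of the rod's shaft, on its axis.
- brass_dish: Bystander: round brass dish, 55 mm across, 14 mm high. Origin at the centre of its underside.
- pin_pot: Bystander: small round pot full of pins, 37 mm across, 42 mm high. Origin at the centre of its underside.
- red_case: Bystander: flat open red case, 34 x 66 x 14 mm. Origin at the centre of its underside.
- black_block: Bystander: black block, 22 x 42 x 16 mm. Origin at the centre of its underside.
Not all that is in view belongs to the job. What is shaped like the rod but green is not meant.

How it is judged:
On the way, in this order (a step that is already met when the one before it is completed fails the run):
1. the shutter is at its end stop, with the rod still in its stand (value of joint shutter above 0.043 m and distance of rod_tip from where it was at the start of the episode below 0.02 m), for 0.2 s.
2. the rod is held upright in the gripper, its tip clear above the stand (z of rod_tip in the frame of stand above 0.074 m and angle between rod's own z axis and vertical below 0.15 rad and contact force between rod and the fingers above 1 N), for 0.1 s.
At the end, for the whole second after the job is handed in: Shutter within 4 mm of its end stop; the rod gripped (over 1 N) and touching neither cell nor stand, upright within 0.1 rad, still (under 10 mm/s, 0.1 rad/s), its ring mark within 8 mm of the rim's height and 4 mm of the hole's axis, its tip within 5 mm of that axis (value of joint shutter above 0.042 m and horizontal distance between rod_mark and hole_mouth below 0.004 m and horizontal distance between rod_tip and hole_mouth below 0.005 m and z of rod_mark in the frame of hole_mouth between -0.008 and 0.008 m and angle between rod's own z axis and vertical below 0.1 rad and contact force between rod and cell below 0.1 N and contact force between rod and stand below 0.1 N and contact force between rod and the fingers above 1 N and linear speed of rod below 0.01 m/s and angular speed of rod below 0.1 rad/s); the arm keeps its last pose, push and grip.
It fails at once if the rod touches the cell (more than 0.3 N): bore, lid, rails or shutter (contact force between rod and cell above 0.3 N).
It fails at once if the brass dish is moved by more than 20 mm (distance of brass_dish from where it was at the start of the episode above 0.02 m).
It fails at once if the pin pot is moved by more than 20 mm (distance of pin_pot from where it was at the start of the episode above 0.02 m).
It fails at once if the red case is moved by more than 20 mm (distance of red_case from where it was at the start of the episode above 0.02 m).
It fails at once if the black block is moved by more than 20 mm (distance of black_block from where it was at the start of the episode above 0.02 m).
It also fails if it takes over 48 s, if anything falls off the work surface, if the arm or the gripper's body presses on something with over 40 N, if the wrist force passes 120 N, or if a joint passes its speed limit or range.

## Working session

There is one attempt and no reset: what is moved stays moved. The work goes in short steps, Python scripts to look and compute and a tool call to move; the robot and the scene stay as the last step left them, time stands still between calls to the robot, and variables do not carry over. Pictures are saved under pics/ and viewed, and the job is handed in when it is done.

Besides the shell and the picture viewer there is one more tool, called after ">>>" by a JSON object that holds its "fn" and its "kwargs". arm_command: Moves the arm, as the interface text tells. Its arguments: {"type":"object","properties":{"commands":{"type":"array"}},"required":["commands"]}

```bash
mkdir -p pics; ls; python3 - <<'E'
from plant import *
import cv2
print(get_obs())
for n in ["scene","top","wrist"]:
    im=grab_frame(n); cv2.imwrite(f"pics/{n}0.png",im[:,:,::-1]); print(n,get_calibration(n))
E
```

```text
pics
{'time': 0.0, 'q': array([ 1.11350212e+00,  4.94214080e-01,  1.34610589e+00,  6.95613310e-06,
        1.30250974e+00, -9.54941202e-02]), 'qd': array([-0.00115044,  0.00104573,  0.00051774, -0.00039776,  0.00019819,
       -0.00027938]), 'joint_efforts': array([ 9.01676740e-04, -8.82168961e+01, -3.83885407e+01,  1.71640245e-04,
        9.57282056e-03,  8.60302123e-06]), 'tcp_pos': array([0.22106025, 0.58422613, 0.2306896 ]), 'ee_rot': array([-5.65160510e-01, -3.08998916e+00,  1.86632661e-03]), 'ft_force': array([-0.24916764, -0.08074442, -0.26892525]), 'wrist_torque': array([-0.00942908, -0.04060977, -0.035467  ]), 'grip_width': 0.08544190771280458}
scene {'intrinsics': array([[413.21940847,   0.        , 276.50856666],
       [  0.        , 413.21940847, 213.40943371],
       [  0.        ,   0.        ,   1.        ]]), 'eye': array([-0.0580736 , -0.55773778,  0.52788748]), 'attitude': array([-1.98744228,  0.84316062, -0.47443491])}
top {'intrinsics': array([[528.9729654 ,   0.        , 286.94297944],
       [  0.        , 528.9729654 , 213.31671491],
       [  0.        ,   0.        ,   1.        ]]), 'eye': array([ 0.35784162, -0.04322478,  1.36368956]), 'attitude': array([-2.19065414,  2.16535321, -0.11046047])}
wrist {'intrinsics': array([[309.62623832,   0.        , 278.39362459],
       [  0.        , 309.62623832, 208.07405556],
       [  0.        ,   0.        ,   1.        ]]), 'tool_from_camera': array([[ 6.50430961e-04, -9.48419534e-01, -3.17017295e-01,
         8.14697390e-02],
       [ 9.99999748e-01,  7.07324398e-04, -6.43797017e-05,
        -1.90371021e-03],
       [ 2.85293034e-04, -3.17017173e-01,  9.48419754e-01,
        -1.43162191e-01],
       [ 0.00000000e+00,  0.00000000e+00,  0.00000000e+00,
         1.00000000e+00]])}
```

View pics/scene0.png

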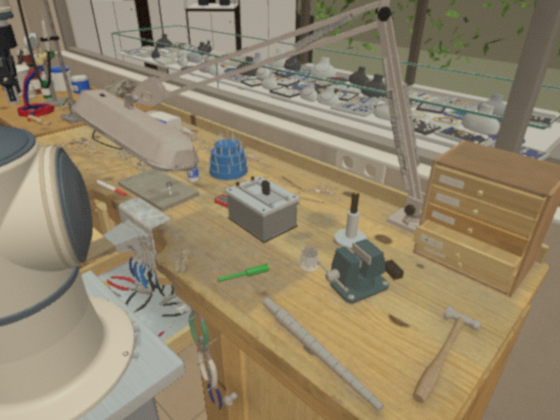

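View pics/top0.png

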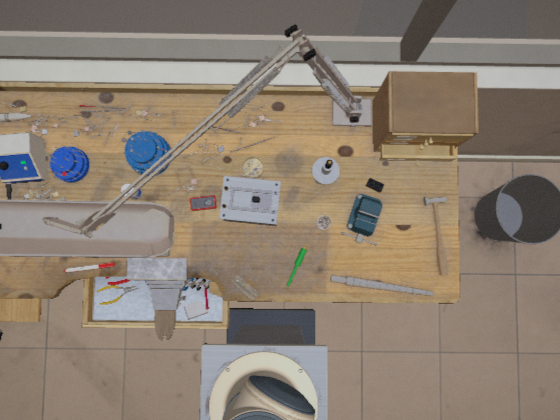

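View pics/wrist0.png

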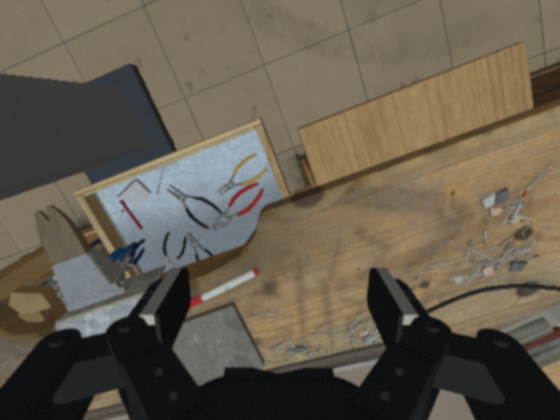

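```bash
python3 -c "
import plant
print([ (n,getattr(plant,n)) for n in dir(plant) if n[0]!='_'])"
```

```text
[('PlanningError', <class 'plant.PlanningError'>), ('finish_job', <function connect.<locals>.done at 0x7f37389477e0>), ('get_calibration', <function make.<locals>.<lambda> at 0x7f37389d4720>), ('get_obs', <function make.<locals>.<lambda> at 0x7f37389d4680>), ('grab_frame', <function make.<locals>.drawn_camera at 0x7f37389d4180>), ('grip_depth', 0.0187)]
```

```bash
cat > h.py <<'E'
import numpy as np, cv2
from scipy.spatial.transform import Rotation as R
from plant import *
def cam(n):
    c=get_calibration(n); K=c['intrinsics']
    if n=='wrist':
        o=get_obs(); T=c['tool_from_camera']; Rt=R.from_rotvec(o['ee_rot']).as_matrix()
        return K, o['tcp_pos']+Rt@T[:3,3], Rt@T[:3,:3]
    return K, np.array(c['eye']), R.from_rotvec(c['attitude']).as_matrix()
def proj(C,p):
    K,e,A=C; q=A.T@(np.asarray(p)-e); q=K@q; return q[:2]/q[2]
def ray(C,uv):
    K,e,A=C; d=A@np.linalg.inv(K)@np.array([uv[0],uv[1],1.]); return e,d/np.linalg.norm(d)
def onz(C,uv,z):
    e,d=ray(C,uv); return e+d*(z-e[2])/d[2]
def tri(rs):
    M=np.zeros((3,3));b=np.zeros(3)
    for e,d in rs:
        P=np.eye(3)-np.outer(d,d); M+=P;b+=P@e
    p=np.linalg.solve(M,b); return p,[np.linalg.norm((np.eye(3)-np.outer(d,d))@(p-e)) for e,d in rs]
def crop(src,dst,x0,y0,w,h,s):
    im=cv2.imread(src) if isinstance(src,str) else src
    cv2.imwrite(dst,cv2.resize(im[y0:y0+h,x0:x0+w],None,fx=s,fy=s,interpolation=cv2.INTER_CUBIC))
E
python3 - <<'E'
from h import *
crop("pics/top0.png","pics/t0c.png",180,140,200,150,4)
crop("pics/scene0.png","pics/s0c.png",205,160,200,150,4)
for n in("top","scene"):
    C=cam(n); print(n,C[2])
S=cam('scene');T=cam('top')
print(onz(T,(250,200),.08),onz(T,(326,170),0))
# lamp: elbow top(301,37) scene(384,14); head end
print('elbow',tri([ray(T,(303,47)),ray(S,(384,14))]))
print('headend',tri([ray(T,(172,232)),ray(S,(195,155))]))
print('joint',tri([ray(T,(88,228)),ray(S,(150,92))]))
E
```

```text
top [[ 0.01118956 -0.99564016  0.09260377]
 [-0.99989513 -0.01199249 -0.00811867]
 [ 0.00919383 -0.09250322 -0.99566994]]
scene [[ 0.69408067 -0.37547895  0.61422111]
 [-0.71989408 -0.36453689  0.59064826]
 [ 0.00213026 -0.85213169 -0.52332309]]
[0.50879676 0.03686508 0.08      ] [ 0.59947516 -0.15504225  0.        ]
elbow (array([ 0.74863287, -0.07755746,  0.43531702]), [np.float64(0.0011990906513370551), np.float64(0.0011990906513368975)])
headend (array([0.43729127, 0.20206304, 0.14297109]), [np.float64(0.015407852974261544), np.float64(0.01540785297426147)])
joint (array([0.4357956 , 0.3544709 , 0.25985311]), [np.float64(0.013112665571891943), np.float64(0.013112665571891932)])
```

View pics/t0c.png

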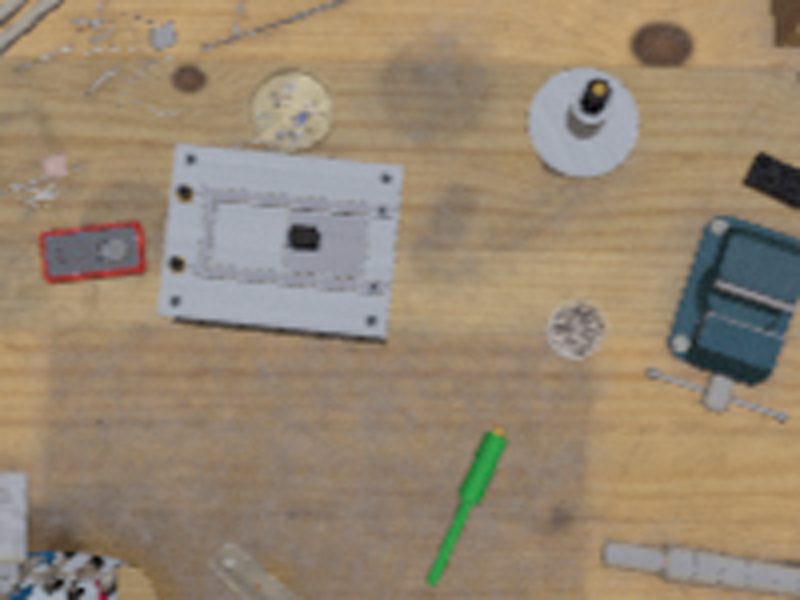

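View pics/s0c.png

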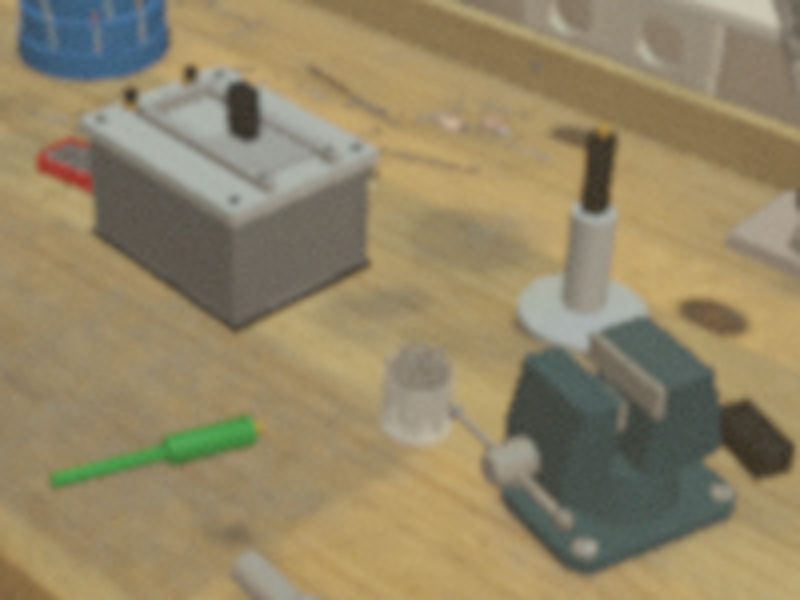

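```bash
python3 - <<'E'
from h import *
T=cam('top');S=cam('scene')
f=lambda u,v:(180+u/4,140+v/4)
g=lambda u,v:(205+u/4,160+v/4)
cs=[onz(T,f(*c),.078) for c in[(177,145),(402,165),(387,338),(160,316)]]
print('lid',np.round(cs,4)); c=np.mean(cs,0); print('ctr',c,[np.linalg.norm(cs[i]-cs[i-3]) for i in range(4)])
yd=(cs[0]+cs[3]-cs[1]-cs[2]);yd/=np.linalg.norm(yd);print('ydir',yd,np.degrees(np.arctan2(yd[0],yd[1])))
print('grip top', onz(T,f(304,236),.114), tri([ray(T,f(304,237)),ray(S,g(243,110))]))
print('hole pred',c-0.034*yd)
print('stand foot top',onz(T,f(583,122),.006))
print('terminal',onz(T,f(598,90),.12),tri([ray(T,f(598,90)),ray(S,g(604,132))]))
print('tubetop scene', onz(S,g(593,212),.07))
print('vise', tri([ray(T,f(798,290)),ray(S,g(600,340))]), onz(T,f(800,290),.06))
print('vise jaw corner', tri([ray(T,f(718,225)),ray(S,g(640,325))]))
print('cab top nearleft', tri([ray(T,(388,74)),ray(S,(440,150))]), tri([ray(T,(385,143)),ray(S,(425,205))]))
print('lampbase',onz(T,(355,110),0.01))
print('dish',onz(T,f(290,110),.014),'pot',onz(T,f(576,330),.042))
print(R.from_rotvec(get_obs()['ee_rot']).as_matrix())
E
```

```text
lid [[ 0.5669  0.1012  0.078 ]
 [ 0.5563 -0.037   0.078 ]
 [ 0.4498 -0.0292  0.078 ]
 [ 0.4616  0.1092  0.078 ]]
ctr [0.50862997 0.03604536 0.078     ] [np.float64(0.13860215466336206), np.float64(0.10679915320201418), np.float64(0.13888058331173464), np.float64(0.10567960051464594)]
ydir [0.08087995 0.99672385 0.        ] 4.639147175560564
grip top [0.50736653 0.02053101 0.114     ] (array([0.50892071, 0.02115589, 0.09772767]), [np.float64(0.00028876374784051693), np.float64(0.00028876374784043046)])
hole pred [0.50588005 0.00215675 0.078     ]
stand foot top [ 0.59708849 -0.1539058   0.006     ]
terminal [ 0.5964175  -0.15347475  0.12      ] (array([ 0.59769336, -0.15446852,  0.11596707]), [np.float64(0.000796693168909618), np.float64(0.0007966931689095896)])
tubetop scene [ 0.5940008 -0.1566557  0.07     ]
vise (array([ 0.46939726, -0.26220367,  0.10656937]), [np.float64(0.0157200354906968), np.float64(0.01572003549069672)]) [ 0.48390631 -0.28457601  0.06      ]
vise jaw corner (array([ 0.52287886, -0.23266358,  0.07045956]), [np.float64(0.0005539681959407977), np.float64(0.0005539681959405657)])
cab top nearleft (array([ 0.77610076, -0.26043307,  0.19388784]), [np.float64(0.021548605541416063), np.float64(0.02154860554141586)]) (array([ 0.6446312 , -0.28514596,  0.12102902]), [np.float64(0.0010956052121222821), np.float64(0.0010956052121223192)])
lampbase [ 0.75782294 -0.22958436  0.01      ]
dish [0.60109422 0.03602316 0.014     ] pot [ 0.45876577 -0.1471612   0.042     ]
[[-9.35258313e-01  3.53965677e-01 -4.32729680e-04]
 [ 3.53965923e-01  9.35257958e-01 -8.22454769e-04]
 [ 1.13593118e-04 -9.22379221e-04 -9.99999568e-01]]
```

>>> {"fn": "arm_command", "kwargs": {"commands": [[[0,0,1],[0,0,0],0],[[0,0,1],[0,0,0],0],[[0,0,1],[0,0,0],0],[[0,0,1],[0,0,0],0],[[0,0,1],[0,0,0],0],[[0.28,-0.91,0],[0,0,-1],0],[[0.28,-0.91,0],[0,0,-1],0],[[0.28,-0.91,0],[0,0,-1],0],[[0.28,-0.91,0],[0,0,-1],0],[[0.28,-0.91,0],[0,0,-1],0],[[0.28,-0.91,0],[0,0,-1],0],[[0.28,-0.91,0],[0,0,-1],0]]}}

```text
time: 1.15
tcp_pos: [0.2995, 0.3279, 0.4311]
ee_rot: [1.474, 2.774, -0.0]
ft_force: [1.4, 1.2, 0.4]
grip_width: 0.0857
```

>>> {"fn": "arm_command", "kwargs": {"commands": [[[0.5,-0.86,0],[0,0,-1],0],[[0.5,-0.86,0],[0,0,-1],0],[[0.5,-0.86,0],[0,0,-1],0],[[0.5,-0.86,0],[0,0,-1],0],[[0.5,-0.86,0],[0,0,-1],0],[[0.5,-0.86,0],[0,0,-1],0],[[0.55,-0.62,0],[0,0,-1],0],[[0.55,-0.62,0],[0,0,-0.78],0],[[0.55,-0.62,-0.5],[0,0,0],0],[[0.5,-0.62,-0.5],[0,0,0],0],[[0,0,-1],[0,0,0],0],[[0,0,-1],[0,0,0],0],[[0,0,-1],[0,0,0],0],[[0,0,-0.6],[0,0,0],0],[[0,0,0],[0,0,0],0]]}}

```text
time: 2.4
tcp_pos: [0.5028, 0.0242, 0.2427]
ee_rot: [-2.305, -2.125, 0.009]
ft_force: [-0.8, 0.3, -0.5]
grip_width: 0.0853
```

```bash
python3 - <<'E'
from h import *
o=get_obs();print(o['tcp_pos'],o['q']);Rm=R.from_rotvec(o['ee_rot']).as_matrix();print(Rm)
C=cam('wrist')
im=grab_frame('wrist')[:,:,::-1]; cv2.imwrite('pics/w1.png',im)
print(proj(C,(.5074,.0205,.114)))
E
```

```text
[0.502803   0.02420996 0.24269452] [-7.05670453e-02  3.14645014e-01  1.61728806e+00  5.02997476e-06
  1.21800580e+00  1.04874014e-02]
[[ 8.09671307e-02  9.96682004e-01 -8.32502122e-03]
 [ 9.96716769e-01 -8.09650002e-02  5.93181209e-04]
 [-8.28223081e-05 -8.34571643e-03 -9.99965170e-01]]
[285.37164183 199.88076005]
```

View pics/w1.png

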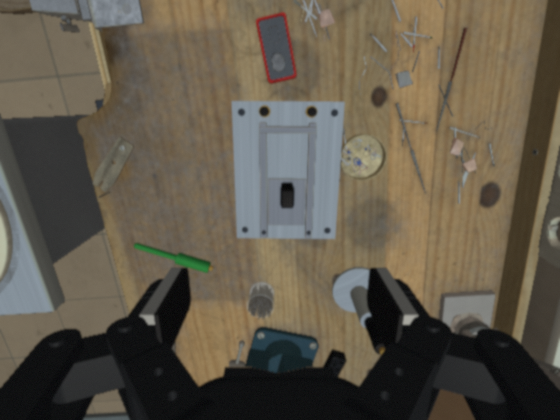

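```bash
python3 - <<'E'
from h import *
crop('pics/w1.png','pics/w1c.png',220,90,140,150,4)
E
```

```text
(no output)
```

View pics/w1c.png

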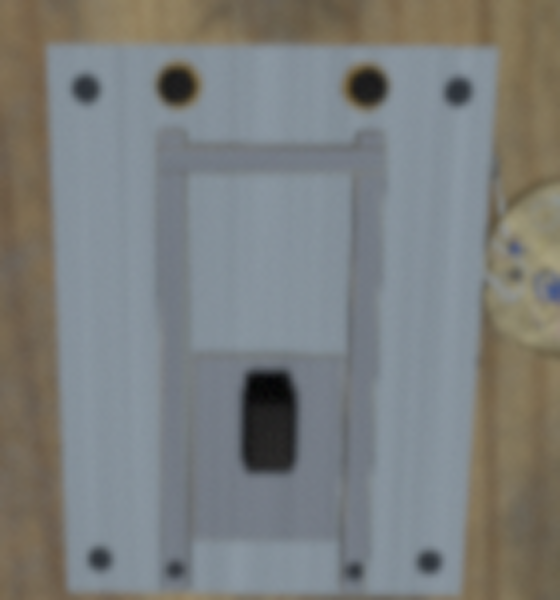

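```bash
python3 - <<'E'
from h import *
C=cam('wrist'); f=lambda p:(220+p[0]/4,90+p[1]/4)
cs=[onz(C,f(p),.078) for p in[(47,43),(497,47),(462,595),(69,591)]]
print(np.round(cs,4),np.mean(cs,0),[np.linalg.norm(cs[i]-cs[i-3]) for i in range(4)])
print('grip',onz(C,f((270,438)),.114), 'len',onz(C,f((270,403)),.114)[1]-onz(C,f((270,472)),.114)[1])
ps=[onz(C,f(p),.090) for p in[(177,85),(367,87)]];print('posts',ps,np.mean(ps,0)); 
d=ps[1]-ps[0];print(np.linalg.norm(d),np.degrees(np.arctan2(-d[1],d[0])))
E
```

```text
[[ 0.4656  0.1106  0.078 ]
 [ 0.5719  0.1012  0.078 ]
 [ 0.5605 -0.0401  0.078 ]
 [ 0.4535 -0.0305  0.078 ]] [0.51288644 0.035306   0.078     ] [np.float64(0.10675997607594077), np.float64(0.14173081233123552), np.float64(0.1074866391768028), np.float64(0.14164679998463617)]
grip [0.51131929 0.01975242 0.114     ] len 0.01666419623698416
posts [array([0.49603338, 0.0988771 , 0.09      ]), array([0.53962692, 0.09493338, 0.09      ])] [0.51783015 0.09690524 0.09      ]
0.04377156144502826 5.169234949181625
```

```bash
python3 - <<'E'
from h import *
S=cam('scene');g=lambda u,v:(205+u/4,160+v/4)
cs=[onz(S,g(*p),.078) for p in[(82,121),(220,69),(379,153),(238,221)]]
print(np.round(cs,4),np.mean(cs,0),[np.linalg.norm(cs[i]-cs[i-3]) for i in range(4)])
print('grip',onz(S,g(243,90),.114))
print(onz(S,g(131,96),.09),onz(S,g(191,72),.09))
E
```

```text
[[ 0.4616  0.104   0.078 ]
 [ 0.5627  0.0951  0.078 ]
 [ 0.5519 -0.0424  0.078 ]
 [ 0.4475 -0.0372  0.078 ]] [0.50591556 0.02988429 0.078     ] [np.float64(0.10156270034731102), np.float64(0.1378916270404996), np.float64(0.1046134689114527), np.float64(0.1419711014338903)]
grip [0.50402907 0.01555124 0.114     ]
[0.48668214 0.08944724 0.09      ] [0.53153426 0.08707715 0.09      ]
```

```bash
python3 - <<'E'
from h import *
C=cam('wrist');o=get_obs();Rm=R.from_rotvec(o['ee_rot']).as_matrix()
for y in(-.0427,.0427):
  for x in(-.011,.011):
    print(y,x,proj(C,o['tcp_pos']+Rm@np.array([x,y,-.013])))
crop('pics/w1.png','pics/w1f.png',120,240,320,140,2.5)
E
```

```text
-0.0427 -0.011 [192.521872   298.92063731]
-0.0427 0.011 [188.42826675 258.77242375]
0.0427 -0.011 [366.31121529 298.96463931]
0.0427 0.011 [370.56227737 258.83476052]
```

View pics/w1f.png

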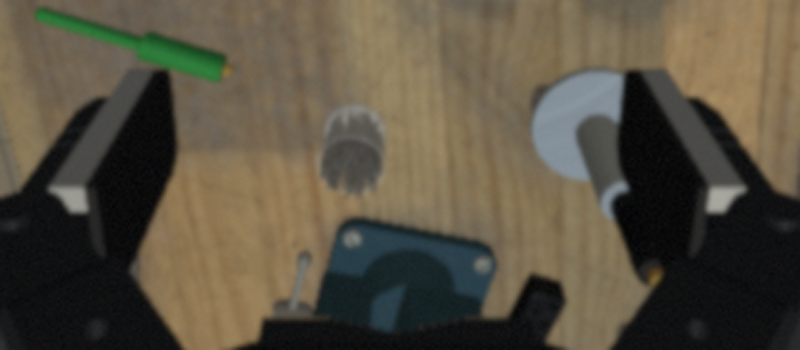

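>>> {"fn": "arm_command", "kwargs": {"commands": [[[0.1,-0.05,-1],[0,-0.1,0],0],[[0.1,-0.05,-1],[0,0,0],0],[[0,0,0],[0,0,0],0],[[0,0,0],[0,0,0],0]]}}

```text
time: 2.78
tcp_pos: [0.5138, 0.0202, 0.1683]
ee_rot: [2.306, 2.127, 0.009]
ft_force: [0.1, 0.8, 1.0]
grip_width: 0.0853
```

```bash
python3 - <<'E'
from h import *
o=get_obs();print(o['tcp_pos'],o['q']);Rm=R.from_rotvec(o['ee_rot']).as_matrix();print(Rm)
im=grab_frame('wrist')[:,:,::-1]; cv2.imwrite('pics/w2.png',im)
E
```

```text
[0.51376173 0.02015649 0.16826573] [-7.74218767e-02  4.13768158e-01  1.69971850e+00  8.14325102e-04
  1.02085567e+00  3.04033030e-03]
[[ 8.07944981e-02  9.96704177e-01  7.28238358e-03]
 [ 9.96730521e-01 -8.07975937e-02  1.31398204e-04]
 [ 7.19364209e-04  7.24795773e-03 -9.99973474e-01]]
```

View pics/w2.png

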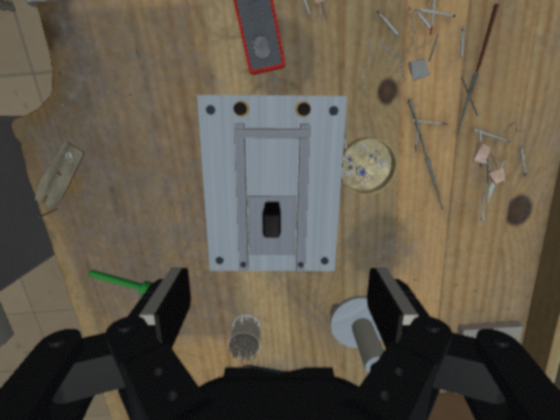

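>>> {"fn": "arm_command", "kwargs": {"commands": [[[0,0,0],[0,0.1,0],0],[[0,0,0],[0,0,0],0],[[0,0,0],[0,0,0],0],[[0,0,0],[0,0,0],0],[[0,0,0],[0,0,0],0]]}}

```text
time: 3.25
tcp_pos: [0.5138, 0.0202, 0.168]
ee_rot: [2.309, 2.13, 0.001]
ft_force: [-0.5, -0.4, -1.4]
grip_width: 0.0853
```

```bash
python3 - <<'E'
from h import *
o=get_obs();print(o['tcp_pos'],o['q']);Rm=R.from_rotvec(o['ee_rot']).as_matrix();print(Rm)
C=cam('wrist')
im=grab_frame('wrist')[:,:,::-1]; cv2.imwrite('pics/w3.png',im)
import pickle;pickle.dump(C,open('C3','wb'))
crop('pics/w3.png','pics/w3c.png',190,80,170,200,3)
E
```

```text
[0.51382149 0.02015795 0.1679501 ] [-7.69316002e-02  4.16877654e-01  1.69496350e+00 -4.02008873e-05
  1.02876911e+00  3.79613094e-03]
[[ 8.06194372e-02  9.96744477e-01  9.76832634e-04]
 [ 9.96744955e-01 -8.06193682e-02 -1.09838749e-04]
 [-3.07295368e-05  9.82508138e-04 -9.99999517e-01]]
```

View pics/w3c.png

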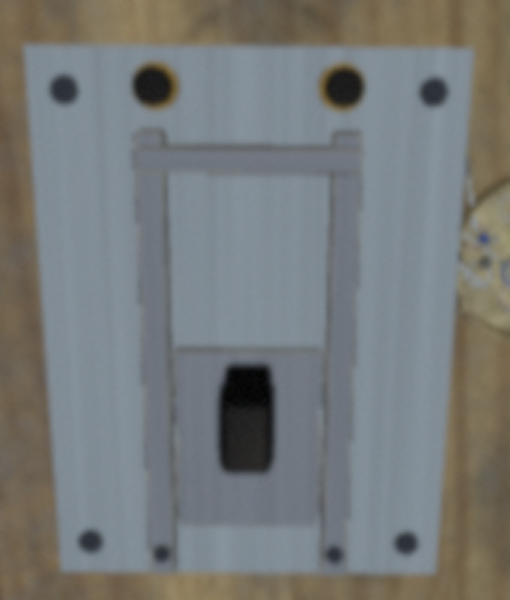

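```bash
cat > m3.py <<'E'
from h import *
import sys,pickle
C=pickle.load(open('C3','rb')); f=lambda p:(190+p[0]/3,80+p[1]/3)
cs=[onz(C,f(p),.078) for p in[(25,45),(472,48),(437,574),(62,570)]]
print(np.round(cs,4),np.mean(cs,0),[np.linalg.norm(cs[i]-cs[i-3]) for i in range(4)])
print('grip',onz(C,f((246.5,438)),.114), 'size',onz(C,f((246,403)),.114)[1]-onz(C,f((246,472)),.114)[1],onz(C,f((273,438)),.114)[0]-onz(C,f((220,438)),.114)[0])
ps=[onz(C,f(p),.090) for p in[(154,86),(343,88)]];print('posts',ps,np.mean(ps,0)); 
d=ps[1]-ps[0];print(np.linalg.norm(d),np.degrees(np.arctan2(-d[1],d[0])))
E
python3 m3.py
```

```text
[[ 0.4639  0.1105  0.078 ]
 [ 0.569   0.1014  0.078 ]
 [ 0.5577 -0.0387  0.078 ]
 [ 0.4517 -0.0288  0.078 ]] [0.51056777 0.03606862 0.078     ] [np.float64(0.10545684639682659), np.float64(0.1405434746965109), np.float64(0.10640718945935874), np.float64(0.13983358444282004)]
grip [0.50920887 0.0213076  0.114     ] size 0.01685778665525818 0.012051759827001018
posts [array([0.49446955, 0.098919  , 0.09      ]), array([0.53714631, 0.09506105, 0.09      ])] [0.51580793 0.09699003 0.09      ]
0.042850778167775494 5.165458752390537
```

>>> {"fn": "arm_command", "kwargs": {"commands": [[[-0.115,0,-0.7],[0,0,0],0],[[0,0,-0.7],[0,0,0],0],[[0,0,-0.52],[0,0,0],0],[[0,0,0],[0,0,0],0],[[0,0,0],[0,0,0],1],[[0,0,0],[0,0,0],1],[[0,0,0],[0,0,0],1],[[0,0,0],[0,0,0],1],[[0,0,0],[0,0,0],1],[[0,0,0],[0,0,0],1],[[0,0,0],[0,0,0],1],[[0,0,0],[0,0,0],1]]}}

```text
time: 4.3
tcp_pos: [0.5092, 0.0201, 0.0912]
ee_rot: [2.309, 2.13, 0.001]
ft_force: [-2.9, -0.3, 11.7]
grip_width: 0.0108
```

>>> {"fn": "arm_command", "kwargs": {"commands": [[[0.0186,0.229,0],[0,0,0],1],[[0.0186,0.229,0],[0,0,0],1],[[0.0186,0.229,0],[0,0,0],1],[[0.0186,0.229,0],[0,0,0],1],[[0.0186,0.229,0],[0,0,0],1],[[0,0,0],[0,0,0],1],[[0,0,0],[0,0,0],1],[[0,0,0],[0,0,0],1]]}}

```text
time: 4.97
tcp_pos: [0.513, 0.0645, 0.091]
ee_rot: [2.307, 2.129, -0.002]
ft_force: [-1.9, -19.0, 8.1]
grip_width: 0.0108
```

>>> {"fn": "arm_command", "kwargs": {"commands": [[[0,0,0],[0,0,0],1],[[0,0,0],[0,0,0],1],[[0,0,0],[0,0,0],0],[[0,0,0],[0,0,0],0],[[0,0,0],[0,0,0],0],[[0,0,0],[0,0,0],0],[[0,0,0],[0,0,0],0],[[0,0,0],[0,0,0],0],[[0,0,0],[0,0,0],0],[[0,0,0.9],[0,0,0],0],[[0,0,1],[0,0,0],0],[[-0.12,-0.55,0],[0,0,0],0],[[-0.12,-0.55,0],[0,0,0],0],[[0,0,0],[0,0,0],0],[[0,0,0],[0,0,0],0],[[0,0,0],[0,0,0],0],[[0,0,0],[0,0,0],0]]}}

```text
time: 6.38
tcp_pos: [0.5032, 0.0224, 0.1663]
ee_rot: [-2.309, -2.13, 0.0]
ft_force: [-0.5, 0.7, 0.1]
grip_width: 0.0853
```

```bash
python3 - <<'E'
from h import *
o=get_obs();print(o['tcp_pos'],o['time']);Rm=R.from_rotvec(o['ee_rot']).as_matrix();print(Rm)
C=cam('wrist')
im=grab_frame('wrist')[:,:,::-1]; cv2.imwrite('pics/w4.png',im)
import pickle;pickle.dump(C,open('C4','wb'))
crop('pics/w4.png','pics/w4c.png',190,80,170,200,3)
im=grab_frame('top')[:,:,::-1]; cv2.imwrite('pics/t4.png',im)
E
```

```text
[0.50318238 0.02244051 0.16629106] 6.3833
[[ 8.03811425e-02  9.96764160e-01 -2.85299776e-04]
 [ 9.96764192e-01 -8.03810999e-02  1.57866905e-04]
 [ 1.34423363e-04 -2.97066123e-04 -9.99999947e-01]]
```

View pics/w4.png

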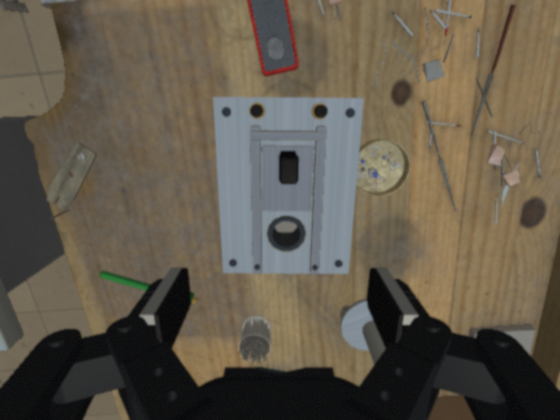

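View pics/w4c.png

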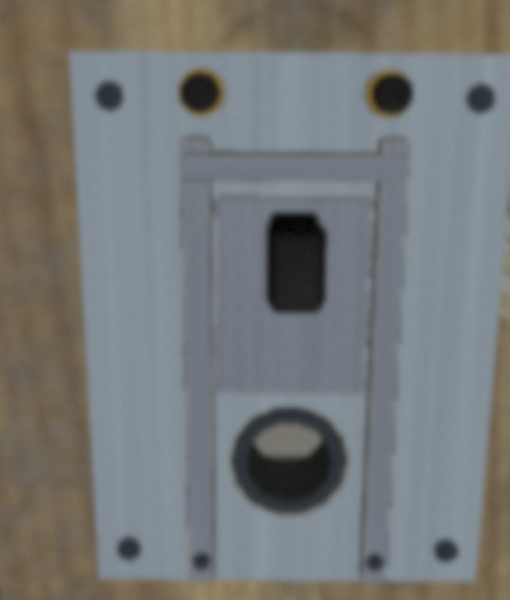

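```bash
python3 - <<'E'
from h import *
import pickle
C3=pickle.load(open('C3','rb'));C4=pickle.load(open('C4','rb')); f=lambda p:(190+p[0]/3,80+p[1]/3)
o=np.array([.5106,.0361,0]);yd=np.array([.081,.9967,0]);xd=np.array([.9967,-.081,0])
L=lambda p:np.round([(p-o)@xd*1e3,(p-o)@yd*1e3],1)
for nm,C,p,z in [('lidc',C4,(69,52),.078),('lid',C4,(98,579),.078),('lid',C4,(476,580),.078),('postL',C4,(201,92),.09),('postR',C4,(390,93),.09),('postL3',C3,(154,86),.09),('blade3 front',C3,(246,348),.082),('blade3 back',C3,(246,523),.082),('blade4 front',C4,(296,197),.082),('blade4 back',C4,(292,392),.082),('bar low',C4,(296,180),.087),('bar3 low',C3,(246,172),.087),('grip back3',C3,(246.5,472),.114),('grip back4',C4,(297,312),.114),('gripc4',C4,(297,272),.114),('hole',C4,(289.5,460),.079),('holeL',C4,(232,460),.079),('holeR',C4,(346,460),.079),('holeT',C4,(289,406),.079),('holeB',C4,(289,515),.079)]:
    q=onz(C,f(p),z);print(nm,L(q),np.round(q,4))
E
```

```text
lidc [-52.9  70.2] [0.4635 0.1103 0.078 ]
lid [-53.9 -70. ] [ 0.4512 -0.0293  0.078 ]
lid [ 52.9 -70.2] [ 0.5576 -0.0382  0.078 ]
postL [-21.3  61.5] [0.4943 0.0991 0.09  ]
postR [21.3 61.3] [0.5368 0.0955 0.09  ]
postL3 [-21.2  61.3] [0.4945 0.0989 0.09  ]
blade3 front [-0.8 -2.8] [0.5096 0.0334 0.082 ]
blade3 back [ -1.1 -52.7] [ 0.5052 -0.0163  0.082 ]
blade4 front [ 0.6 37.1] [0.5142 0.0731 0.082 ]
blade4 back [  0.2 -12.7] [0.5097 0.0234 0.082 ]
bar low [ 0.4 41.7] [0.5144 0.0776 0.087 ]
bar3 low [-0.5 41.9] [0.5135 0.0779 0.087 ]
grip back3 [ -0.2 -23.3] [0.5085 0.0129 0.114 ]
grip back4 [ 0.1 16.5] [0.512  0.0526 0.114 ]
gripc4 [-0.1 25.3] [0.5126 0.0613 0.114 ]
hole [ -0.2 -33.1] [0.5077 0.0031 0.079 ]
holeL [-15.7 -33.1] [0.4923 0.0044 0.079 ]
holeR [ 15.  -33.1] [0.5228 0.0019 0.079 ]
holeT [ -0.5 -17.7] [0.5087 0.0185 0.079 ]
holeB [ -0.2 -49.5] [ 0.5064 -0.0132  0.079 ]
```

>>> {"fn": "arm_command", "kwargs": {"commands": [[[0.157,-0.013,0],[0,0,0],1],[[0,0,0],[0,0,0],1],[[0,0,0],[0,0,0],1],[[0,0,0],[0,0,0],1],[[0,0,0],[0,0,0],1],[[0,0,0],[0,0,0],1],[[0,0,0],[0,0,0],1],[[0,0,0],[0,0,0],1],[[0,0,0],[0,0,0],1],[[0,0,-0.8],[0,0,0],1],[[0,0,-0.6],[0,0,0],1],[[0,0,-0.4],[0,0,0],1],[[0.016,0.2,0],[0,0,0],1],[[0.016,0.2,0],[0,0,0],1],[[0,0,0],[0,0,0],1],[[0,0,0],[0,0,0],1]]}}

```text
time: 7.82
tcp_pos: [0.5115, 0.0381, 0.0956]
ee_rot: [2.307, 2.13, 0.002]
ft_force: [-0.3, 0.1, 0.5]
grip_width: -0.0002
```

>>> {"fn": "arm_command", "kwargs": {"commands": [[[0.006,0.075,0],[0,0,0],1],[[0.006,0.075,0],[0,0,0],1],[[0,0,0],[0,0,0],1],[[0,0,0],[0,0,0],1]]}}

```text
time: 8.15
tcp_pos: [0.5116, 0.0434, 0.095]
ee_rot: [2.309, 2.129, 0.001]
ft_force: [0.6, -2.3, 1.4]
grip_width: 0.0001
```

>>> {"fn": "arm_command", "kwargs": {"commands": [[[0.004,0.05,0],[0,0,0],1],[[0,0,0],[0,0,0],1],[[0,0,0],[0,0,0],1]]}}

```text
time: 8.4
tcp_pos: [0.5116, 0.0439, 0.0949]
ee_rot: [2.307, 2.129, -0.002]
ft_force: [-1.9, -20.3, 6.2]
grip_width: -0.0002
```

>>> {"fn": "arm_command", "kwargs": {"commands": [[[0.004,0.05,0],[0,0,0],1],[[0,0,0],[0,0,0],1],[[0,0,0],[0,0,0],1]]}}

```text
time: 8.65
tcp_pos: [0.5116, 0.0444, 0.0949]
ee_rot: [2.306, 2.129, -0.005]
ft_force: [-3.1, -37.8, 5.9]
grip_width: -0.0003
```

>>> {"fn": "arm_command", "kwargs": {"commands": [[[-0.016,-0.2,0],[0,0,0],1],[[0,0,0.8],[0,0,0],0],[[-0.04,-0.5,1],[0,0,0],0],[[-0.04,-0.5,0],[0,0,0],0],[[0,0,0],[0,0,0],0],[[0,0,0],[0,0,0],0],[[0,0,0],[0,0,0],0],[[0,0,0],[0,0,0],0]]}}

```text
time: 9.32
tcp_pos: [0.5074, 0.0014, 0.1632]
ee_rot: [-2.308, -2.13, 0.001]
ft_force: [0.4, 0.0, -0.8]
grip_width: 0.0833
```

```bash
python3 - <<'E'
from h import *
o=get_obs();print(o['tcp_pos'],o['time'],o['grip_width']);Rm=R.from_rotvec(o['ee_rot']).as_matrix();print(Rm)
C=cam('wrist')
im=grab_frame('wrist')[:,:,::-1]; cv2.imwrite('pics/w5.png',im)
import pickle;pickle.dump(C,open('C5','wb'))
crop('pics/w5.png','pics/w5c.png',190,60,170,200,3)
E
```

```text
[0.50737633 0.00143813 0.16320654] 9.3167 0.083316452930511
[[ 8.04141505e-02  9.96760835e-01 -1.18392615e-03]
 [ 9.96761512e-01 -8.04138185e-02  3.25504203e-04]
 [ 2.29245819e-04 -1.20626716e-03 -9.99999246e-01]]
```

View pics/w5c.png

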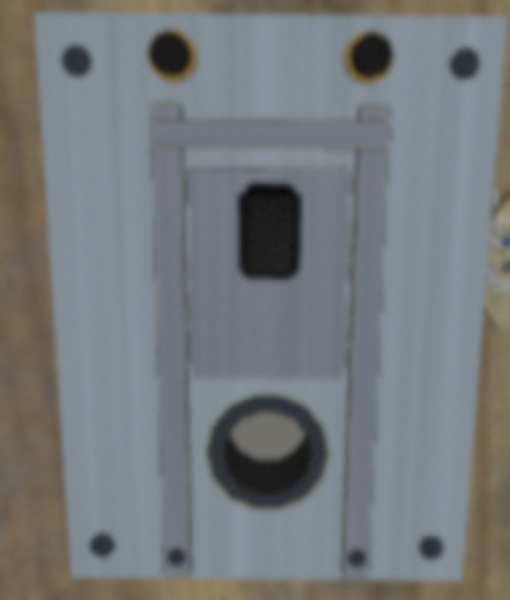

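View pics/w5.png

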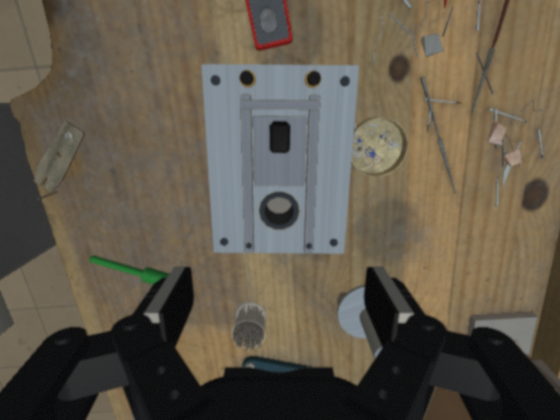

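```bash
python3 - <<'E'
from h import *
import pickle
C=pickle.load(open('C5','rb')); f=lambda p:(190+p[0]/3,60+p[1]/3)
o=np.array([.5106,.0361,0]);yd=np.array([.081,.9967,0]);xd=np.array([.9967,-.081,0])
L=lambda p:np.round([(p-o)@xd*1e3,(p-o)@yd*1e3],1)
for nm,p,z in [('lid',(35,14),.078),('lid',(506,17),.078),('lid',(71,578),.078),('lid',(462,580),.078),('postL',(172,54),.09),('postR',(370,55),.09),('front',(269,166),.082),('back',(268,378),.082),('barlow',(270,146),.087),('hole',(268,451),.079),('holeT',(268,394),.079),('holeB',(268,508),.079),('gripback',(268,279),.114),('innerL',(228,445),.079),('innerR',(307,445),.079)]:
    q=onz(C,f(p),z);print(nm,L(q),np.round(q,4))
E
```

```text
lid [-52.8  70.2] [0.4637 0.1104 0.078 ]
lid [53.  69.8] [0.5691 0.1013 0.078 ]
lid [-53.8 -70. ] [ 0.4513 -0.0293  0.078 ]
lid [ 52.7 -70.4] [ 0.5574 -0.0384  0.078 ]
postL [-21.2  61.1] [0.4945 0.0987 0.09  ]
postR [21.5 60.9] [0.537  0.0951 0.09  ]
front [-0.2 37.7] [0.5135 0.0737 0.082 ]
back [ -0.3 -12.8] [0.5093 0.0233 0.082 ]
barlow [ 0.  42.2] [0.514  0.0782 0.087 ]
hole [ -0.2 -33. ] [0.5077 0.0032 0.079 ]
holeT [ -0.3 -17.8] [0.5089 0.0184 0.079 ]
holeB [ -0.2 -48.9] [ 0.5064 -0.0127  0.079 ]
gripback [-0.4 16.4] [0.5115 0.0525 0.114 ]
innerL [-10.6 -31.4] [0.4975 0.0056 0.079 ]
innerR [  9.8 -31.4] [0.5178 0.004  0.079 ]
```

>>> {"fn": "arm_command", "kwargs": {"commands": [[[0,0,0.7],[0,0,0],0],[[0.57,-0.76,0.18],[0,0,0],0],[[0.57,-0.76,0.18],[0,0,0],0],[[0.57,-0.76,0.18],[0,0,0],0],[[0.57,-0.76,0.18],[0,0,0],0],[[0,0,0],[0,0,0],0],[[0,0,0],[0,0,0],0],[[0,0,0],[0,0,0],0],[[0,0,0],[0,0,0],0]]}}

```text
time: 10.12
tcp_pos: [0.5981, -0.1195, 0.2199]
ee_rot: [-2.307, -2.13, 0.001]
ft_force: [-0.8, 0.5, 0.2]
grip_width: 0.0853
```

```bash
python3 - <<'E'
from h import *
o=get_obs();print(o['tcp_pos'],o['time'],o['grip_width']);Rm=R.from_rotvec(o['ee_rot']).as_matrix();print(Rm)
C=cam('wrist')
im=grab_frame('wrist')[:,:,::-1]; cv2.imwrite('pics/w6.png',im)
import pickle;pickle.dump(C,open('C6','wb'))
print(proj(C,(.599,-.154,.12)),proj(C,(.599,-.154,.07)))
E
```

```text
[ 0.59812093 -0.11952538  0.21991004] 10.1167 0.08529366391136656
[[ 7.97095831e-02  9.96816832e-01 -1.60810346e-03]
 [ 9.96817987e-01 -7.97086082e-02  6.61581024e-04]
 [ 5.31295412e-04 -1.65572081e-03 -9.99998488e-01]]
[283.30391824 244.10960434] [282.6189373  223.07242755]
```

View pics/w6.png

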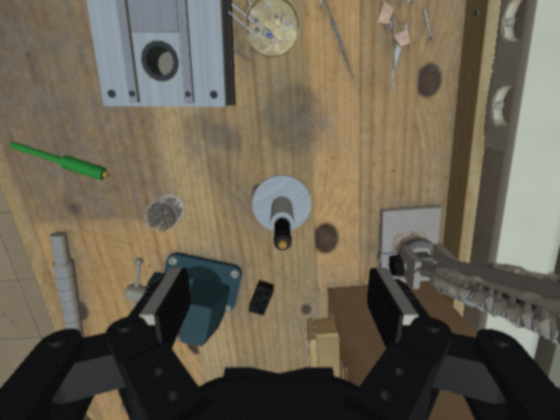

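```bash
python3 - <<'E'
from h import *
crop('pics/w6.png','pics/w6c.png',245,170,75,85,7)
E
```

```text
(no output)
```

View pics/w6c.png

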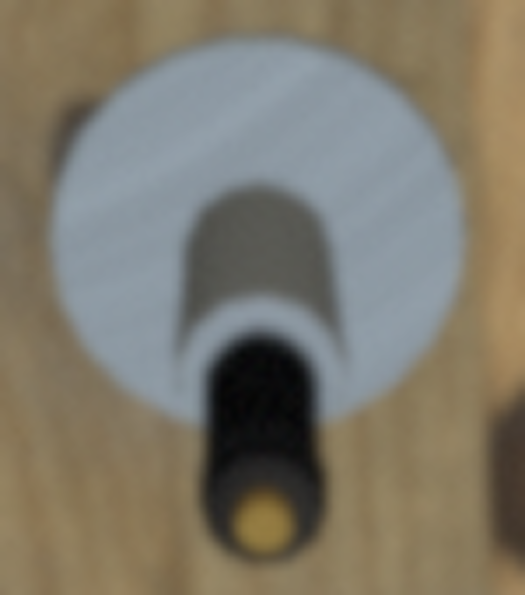

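```bash
python3 - <<'E'
from h import *
import pickle
C=pickle.load(open('C6','rb')); f=lambda p:(245+p[0]/7,170+p[1]/7)
for nm,p,z in [('head',(264,503),.116),('headL',(206,503),.116),('headR',(323,503),.116),('term',(265,522),.121),('foot',(257,232),.008),('footL',(52,232),.008),('footR',(464,232),.008),('tubeL',(175,375),.07),('tubeR',(345,375),.07),('tubetopcenter',(260,375),.07)]:
    print(nm,np.round(onz(C,f(p),z),4))
E
```

```text
head [ 0.5986 -0.1537  0.116 ]
headL [ 0.5914 -0.1531  0.116 ]
headR [ 0.6059 -0.1543  0.116 ]
term [ 0.5986 -0.1539  0.121 ]
foot [ 0.5988 -0.1524  0.008 ]
footL [ 0.5637 -0.1496  0.008 ]
footR [ 0.6342 -0.1552  0.008 ]
tubeL [ 0.5862 -0.1535  0.07  ]
tubeR [ 0.6108 -0.1555  0.07  ]
tubetopcenter [ 0.5985 -0.1545  0.07  ]
```

>>> {"fn": "arm_command", "kwargs": {"commands": [[[0.012,-0.43,0],[0,0,0],0],[[0,-0.425,0],[0,0,0],0],[[0,0,-0.9],[0,0,0],0],[[0,0,-0.9],[0,0,0],0],[[0,0,-0.9],[0,0,0],0],[[0,0,-0.5],[0,0,0],0],[[0,0,-0.34],[0,0,0],0],[[0,0,0],[0,0,0],0],[[0,0,0],[0,0,0],0]]}}

```text
time: 10.92
tcp_pos: [0.599, -0.1542, 0.0788]
ee_rot: [-2.308, -2.13, 0.001]
ft_force: [1.1, 0.4, 0.3]
grip_width: 0.0853
```

```bash
python3 - <<'E'
from h import *
o=get_obs();print(o['tcp_pos'],o['time'],o['ft_force']);Rm=R.from_rotvec(o['ee_rot']).as_matrix();print(Rm)
im=grab_frame('wrist')[:,:,::-1]; cv2.imwrite('pics/w7.png',im)
im=grab_frame('scene')[:,:,::-1]; cv2.imwrite('pics/s7.png',im)
E
```

```text
[ 0.59899313 -0.15416248  0.07880611] 10.9167 [1.06725195 0.41612861 0.33484185]
[[ 7.98532316e-02  9.96805825e-01 -1.26795153e-03]
 [ 9.96806558e-01 -7.98526700e-02  4.87638325e-04]
 [ 3.84831408e-04 -1.30284189e-03 -9.99999077e-01]]
```

View pics/w7.png

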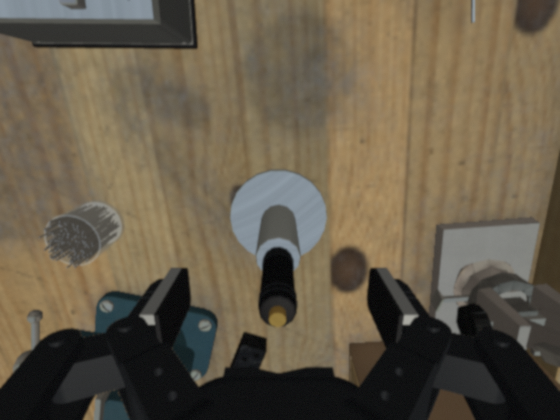

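View pics/s7.png

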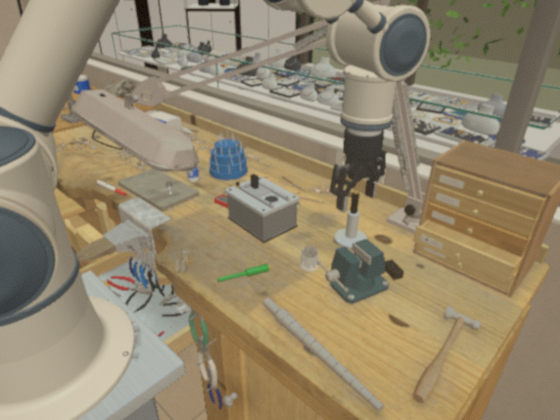

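>>> {"fn": "arm_command", "kwargs": {"commands": [[[0,0,0],[0,0,0],1],[[0,0,0],[0,0,0],1],[[0,0,0],[0,0,0],1],[[0,0,0],[0,0,0],1],[[0,0,0],[0,0,0],1],[[0,0,0],[0,0,0],1],[[0,0,0],[0,0,0],1],[[0,0,0],[0,0,0],1],[[0,0,0],[0,0,0],1],[[0,0,0],[0,0,0],1]]}}

```text
time: 11.85
tcp_pos: [0.5995, -0.155, 0.0791]
ee_rot: [2.309, 2.13, 0.0]
ft_force: [-0.6, 0.5, 6.4]
grip_width: 0.0144
```

>>> {"fn": "arm_command", "kwargs": {"commands": [[[0,0,0.2],[0,0,0],1],[[0,0,0.4],[0,0,0],1],[[0,0,0.4],[0,0,0],1],[[0,0,0.4],[0,0,0],1],[[0,0,0.4],[0,0,0],1],[[0,0,0.4],[0,0,0],1],[[0,0,0.4],[0,0,0],1],[[0,0,0.2],[0,0,0],1],[[0,0,0],[0,0,0],1],[[0,0,0],[0,0,0],1],[[0,0,0],[0,0,0],1],[[0,0,0],[0,0,0],1]]}}

```text
time: 12.85
tcp_pos: [0.5989, -0.1548, 0.1898]
ee_rot: [-2.308, -2.129, 0.001]
ft_force: [0.4, -0.7, -0.6]
grip_width: 0.0146
```

```bash
python3 - <<'E'
from h import *
o=get_obs();print(o['tcp_pos'],o['time'],o['ft_force']);Rm=R.from_rotvec(o['ee_rot']).as_matrix();print(Rm)
import pickle;pickle.dump((cam('wrist'),o['tcp_pos'],Rm),open('C8','wb'))
im=grab_frame('wrist')[:,:,::-1]; cv2.imwrite('pics/w8.png',im)
im=grab_frame('scene')[:,:,::-1]; cv2.imwrite('pics/s8.png',im)
crop('pics/s8.png','pics/s8c.png',310,110,100,150,5)
E
```

```text
[ 0.59892147 -0.15481623  0.18983102] 12.85 [ 0.38124986 -0.6869276  -0.60145046]
[[ 8.07222771e-02  9.96735206e-01 -1.68592216e-03]
 [ 9.96736530e-01 -8.07213888e-02  5.88600750e-04]
 [ 4.50589112e-04 -1.72793340e-03 -9.99998406e-01]]
```

View pics/w8.png

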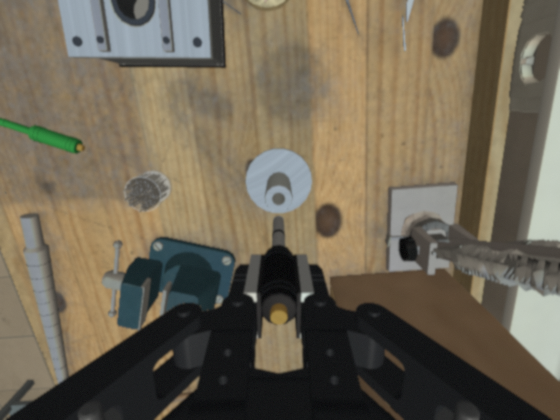

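View pics/s8c.png

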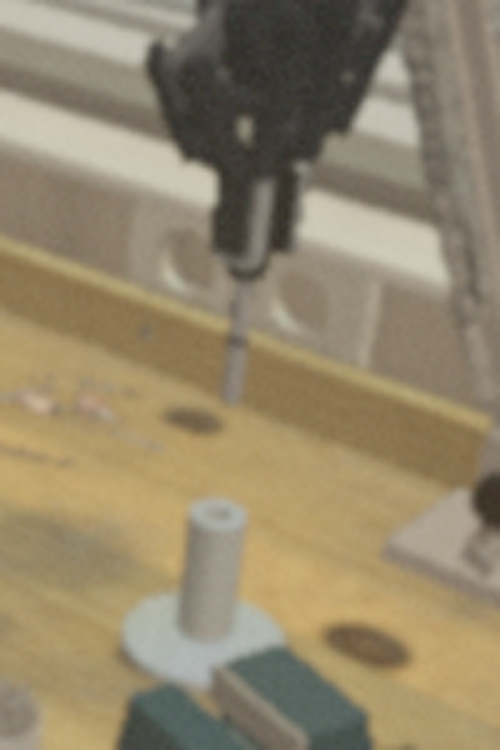

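```bash
python3 - <<'E'
from h import *
crop('pics/w8.png','pics/w8c.png',240,180,80,150,5)
E
```

```text
(no output)
```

View pics/w8c.png

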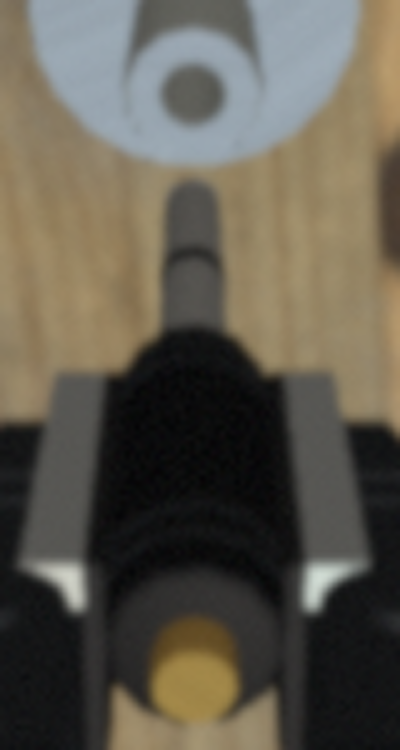

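```bash
python3 - <<'E'
from h import *
import pickle
C,t,Rm=pickle.load(open('C8','rb')); f=lambda p:(240+p[0]/5,180+p[1]/5)
for nm,p,z,off in [('tip',(191.5,181),.1227,.004),('mark',(193,257),.1527,.004),('term',(195,682),.2317,0),('tubehole',(193,94),.07,0)]:
    q=onz(C,f(p),z)-np.array([.081,.9967,0])*off
    print(nm,np.round(q,4),'tool',np.round(Rm.T@(q-t),4))
E
```

```text
tip [ 0.5982 -0.1556  0.1227] tool [-0.0009 -0.0005  0.0671]
mark [ 0.5985 -0.1549  0.1527] tool [-0.0002 -0.0004  0.0371]
term [ 0.5988 -0.1537  0.2317] tool [ 0.0011 -0.0003 -0.0419]
tubehole [ 0.5985 -0.1544  0.07  ] tool [ 0.0004 -0.0003  0.1198]
```

>>> {"fn": "arm_command", "kwargs": {"commands": [[[-0.142,0.246,0],[0,0,0],1],[[-0.284,0.493,0],[0,0,0],1],[[-0.284,0.493,0],[0,0,0],1],[[-0.284,0.493,0],[0,0,0],1],[[-0.284,0.493,0],[0,0,0],1],[[-0.284,0.493,0],[0,0,0],1],[[-0.284,0.493,0],[0,0,0],1],[[-0.284,0.493,0],[0,0,0],1],[[-0.142,0.246,0],[0,0,0],1],[[0,0,0],[0,0,0],1],[[0,0,0],[0,0,0],1],[[0,0,0],[0,0,0],1],[[0,0,0],[0,0,0],1]]}}

```text
time: 14.03
tcp_pos: [0.5092, 0.002, 0.1909]
ee_rot: [2.31, 2.129, 0.0]
ft_force: [0.2, 0.6, -1.1]
grip_width: 0.0144
```

```bash
python3 - <<'E'
from h import *
o=get_obs();print(o['tcp_pos'],o['time'],o['ft_force']);Rm=R.from_rotvec(o['ee_rot']).as_matrix();print(Rm)
import pickle;pickle.dump((cam('wrist'),o['tcp_pos'],Rm),open('C9','wb'))
im=grab_frame('wrist')[:,:,::-1]; cv2.imwrite('pics/w9.png',im)
crop('pics/w9.png','pics/w9c.png',220,140,120,150,5)
im=grab_frame('scene')[:,:,::-1]; cv2.imwrite('pics/s9.png',im)
crop('pics/s9.png','pics/s9c.png',210,110,120,140,5)
E
```

```text
[0.50918499 0.00200097 0.19090132] 14.0333 [ 0.21204432  0.57843228 -1.05659879]
[[ 8.14648109e-02  9.96676113e-01  4.58979632e-04]
 [ 9.96676212e-01 -8.14647510e-02 -1.47790023e-04]
 [-1.09908124e-04  4.69493767e-04 -9.99999884e-01]]
```

View pics/w9c.png

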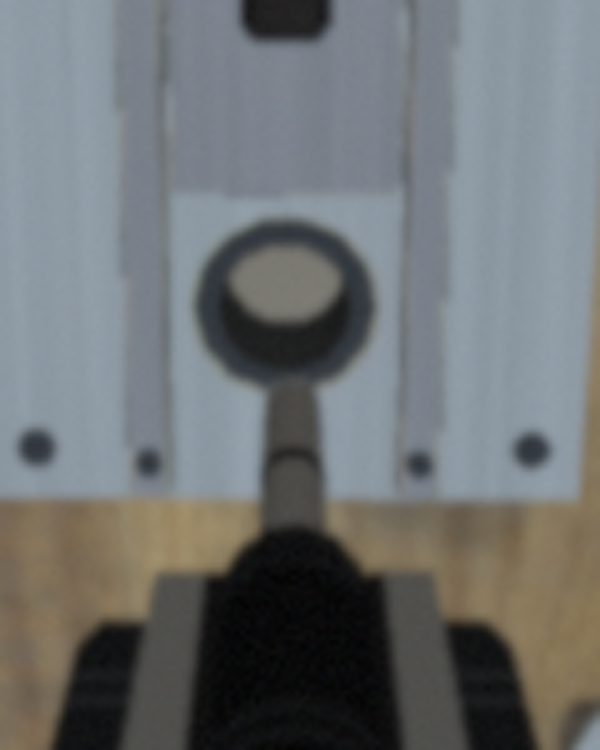

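View pics/s9c.png

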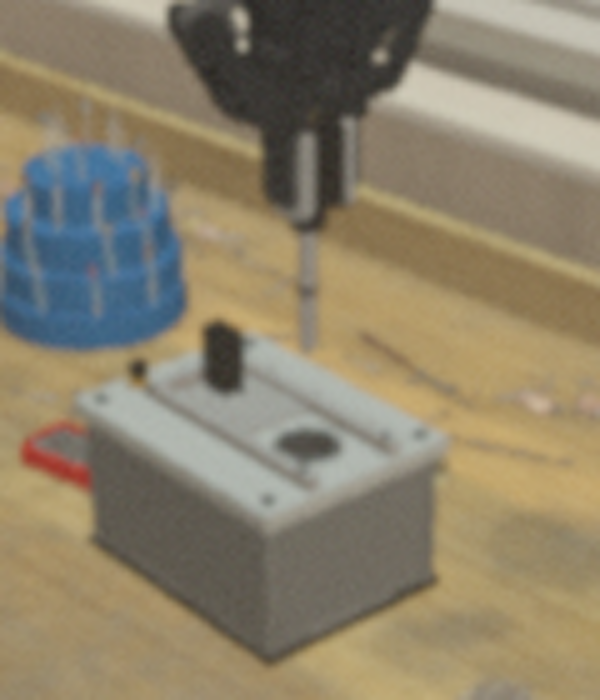

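```bash
python3 - <<'E'
from h import *
import pickle
C,t,Rm=pickle.load(open('C9','rb')); f=lambda p:(220+p[0]/5,140+p[1]/5)
for nm,p,z,off in [('tip',(291.5,379),.1238,.004),('mark',(294,457),.1538,.004),('hole',(286,305),.079,0),('holeL',(196,305),.079,0),('holeR',(376,305),.079,0),('holeT',(286,218),.079,0),('holeB',(286,390),.079,0),('postless lidBL',(-0,498),.078,0)]:
    q=onz(C,f(p),z)-np.array([.081,.9967,0])*off
    print(nm,np.round(q,4),'tool',np.round(Rm.T@(q-t),4))
S=cam('scene');g=lambda p:(210+p[0]/5,110+p[1]/5)
h=onz(S,g((308,445)),.079)
ax=(309,350),(309,291)
print('scene hole',h)
d=S[2][:,2]*[1,1,0];d/=np.linalg.norm(d)
for p,z,o in [((309,351),.1238,.004),((309,293),.1538,.004)]:
    q=onz(S,g(p),z)+d*o;print(q,q-h)
E
```

```text
tip [0.5086 0.0015 0.1238] tool [-0.0006 -0.0005  0.0671]
mark [0.509  0.0019 0.1538] tool [-0.0001 -0.0002  0.0371]
hole [0.5078 0.0029 0.079 ] tool [ 0.0008 -0.0015  0.1119]
holeL [0.4924 0.0041 0.079 ] tool [ 0.0008 -0.017   0.1119]
holeR [0.5233 0.0016 0.079 ] tool [0.0008 0.014  0.1119]
holeT [0.5091 0.0182 0.079 ] tool [ 0.0162 -0.0015  0.1119]
holeB [ 0.5065 -0.0127  0.079 ] tool [-0.0148 -0.0015  0.1119]
postless lidBL [ 0.4534 -0.0296  0.078 ] tool [-0.036  -0.0531  0.1129]
scene hole [ 0.50487959 -0.00129378  0.079     ]
[0.5102473  0.00306325 0.1238    ] [0.00536771 0.00435703 0.0448    ]
[ 0.50647512 -0.00080624  0.1538    ] [0.00159554 0.00048753 0.0748    ]
```

>>> {"fn": "arm_command", "kwargs": {"commands": [[[-0.027,0.022,0],[0,0,0],1],[[0,0,-0.2],[0,0,0],1],[[0,0,-0.2],[0,0,0],1],[[0,0,-0.2],[0,0,0],1],[[0,0,-0.2],[0,0,0],1],[[0,0,-0.15],[0,0,0],1],[[0,0,0],[0,0,0],1],[[0,0,0],[0,0,0],1],[[0,0,0],[0,0,0],1],[[0,0,0],[0,0,0],1]]}}

```text
time: 14.97
tcp_pos: [0.5077, 0.0036, 0.1533]
ee_rot: [2.309, 2.13, 0.001]
ft_force: [0.0, -0.2, -1.7]
grip_width: 0.0145
```

```bash
python3 - <<'E'
from h import *
o=get_obs();print(o['tcp_pos'],o['time'],o['ft_force']);Rm=R.from_rotvec(o['ee_rot']).as_matrix();print(Rm)
import pickle;pickle.dump((cam('wrist'),o['tcp_pos'],Rm),open('C10','wb'))
im=grab_frame('wrist')[:,:,::-1]; cv2.imwrite('pics/w10.png',im)
crop('pics/w10.png','pics/w10c.png',220,140,120,150,5)
im=grab_frame('scene')[:,:,::-1]; cv2.imwrite('pics/s10.png',im)
crop('pics/s10.png','pics/s10c.png',240,140,70,90,8)
E
```

```text
[0.50773606 0.00359003 0.15326109] 14.9667 [ 0.03275351 -0.20030027 -1.71103539]
[[ 8.06770995e-02  9.96740087e-01  6.36094406e-04]
 [ 9.96740290e-01 -8.06770794e-02 -5.72454242e-05]
 [-5.74057018e-06  6.38639318e-04 -9.99999796e-01]]
```

View pics/w10c.png

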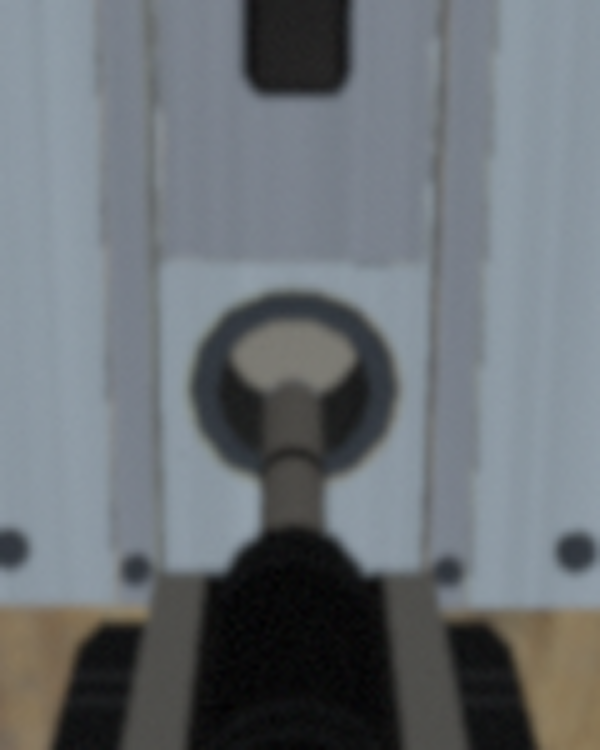

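View pics/s10c.png

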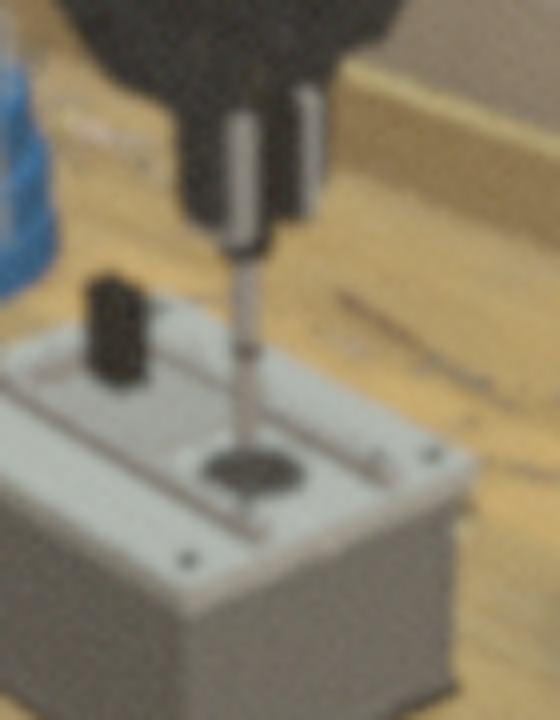

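```bash
python3 - <<'E'
from h import *
import pickle
C,t,Rm=pickle.load(open('C10','rb')); f=lambda p:(220+p[0]/5,140+p[1]/5)
for nm,p,z,off in [('tip',(293,380),.0862,.004),('mark',(294,457),.1162,.004),('hole',(294,385),.079,0),('holeT',(294,290),.079,0),('holeB',(294,481),.079,0),('lidB',(300,607),.078,0),('bladeback',(294,261),.082,0)]:
    q=onz(C,f(p),z)-np.array([.081,.9967,0])*off
    print(nm,np.round(q,4),'tool',np.round(Rm.T@(q-t),4))
S=cam('scene');g=lambda p:(240+p[0]/8,140+p[1]/8)
h=onz(S,g((253,472)),.079);print(h)
for p in [(202,470),(304,474)]: print(onz(S,g(p),.079))
m=onz(S,g((246,351)),.1162); n=np.array([.69,-.72,0]); print((m-h)@n, (onz(S,g((243,448)),.0862)-h)@n)
E
```

```text
tip [0.5074 0.0029 0.0862] tool [-0.0007 -0.0003  0.0671]
mark [0.5075 0.0035 0.1162] tool [-0.0001 -0.0002  0.0371]
hole [0.5076 0.0035 0.079 ] tool [-0.0001 -0.0002  0.0743]
holeT [0.5088 0.0183 0.079 ] tool [ 0.0147 -0.0002  0.0743]
holeB [ 0.5064 -0.0121  0.079 ] tool [-0.0157 -0.0002  0.0743]
lidB [ 0.5056 -0.0341  0.078 ] tool [-0.0378  0.0008  0.0753]
bladeback [0.5092 0.0235 0.082 ] tool [ 0.0199 -0.0002  0.0713]
[ 0.50491792 -0.00133324  0.079     ]
[0.49592882 0.00952151 0.079     ]
[ 0.51388946 -0.01216678  0.079     ]
-0.001734849512184856 -0.0027124218966275678
```

>>> {"fn": "arm_command", "kwargs": {"commands": [[[0.015,-0.025,0],[0,0,0],1],[[0,0,0],[0,0,0],1],[[0,0,-0.15],[0,0,0],1],[[0,0,-0.15],[0,0,0],1],[[0,0,-0.15],[0,0,0],1],[[0,0,-0.15],[0,0,0],1],[[0,0,-0.15],[0,0,0],1],[[0,0,-0.13],[0,0,0],1],[[0,0,-0.05],[0,0,0],1],[[0,0,0],[0,0,0],1],[[0,0,0],[0,0,0],1],[[0,0,0],[0,0,0],1],[[0,0,0],[0,0,0],1]]}}

```text
time: 16.15
tcp_pos: [0.5083, 0.0026, 0.116]
ee_rot: [2.309, 2.13, 0.001]
ft_force: [0.4, 0.5, -0.5]
grip_width: 0.0145
```

```bash
python3 - <<'E'
from h import *
o=get_obs();print(o['tcp_pos'],o['time'],o['ft_force'],o['qd']);Rm=R.from_rotvec(o['ee_rot']).as_matrix();print(Rm)
import pickle;pickle.dump((cam('wrist'),o['tcp_pos'],Rm),open('C11','wb'))
im=grab_frame('wrist')[:,:,::-1]; cv2.imwrite('pics/w11.png',im)
crop('pics/w11.png','pics/w11c.png',220,140,120,150,5)
im=grab_frame('scene')[:,:,::-1]; cv2.imwrite('pics/s11.png',im)
crop('pics/s11.png','pics/s11c.png',240,140,70,90,8)
E
```

```text
[0.5082858  0.00258054 0.11600912] 16.15 [ 0.43863863  0.47245492 -0.45005549] [ 0.00102089 -0.00054738  0.00153429 -0.00128212 -0.00078029 -0.00040374]
[[ 8.06994611e-02  9.96738315e-01  5.72991287e-04]
 [ 9.96738480e-01 -8.06994418e-02 -5.68524443e-05]
 [-1.04269325e-05  5.75710425e-04 -9.99999834e-01]]
```

View pics/w11c.png

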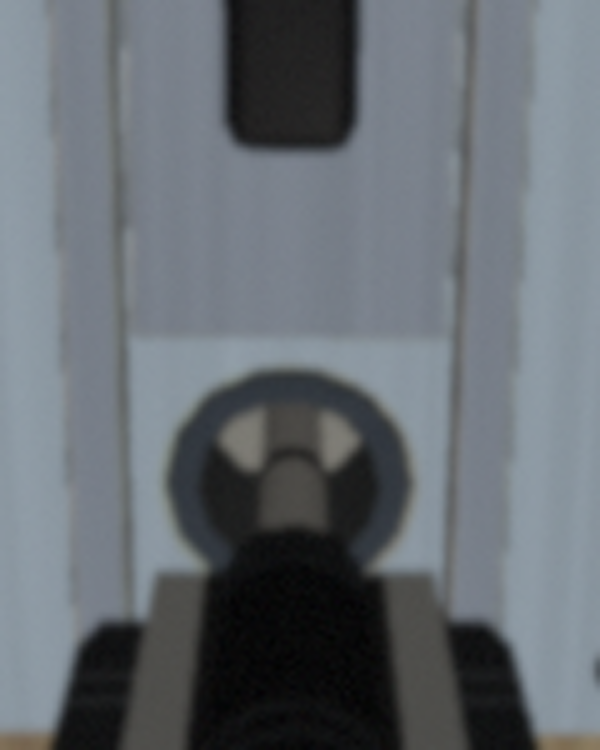

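View pics/s11c.png

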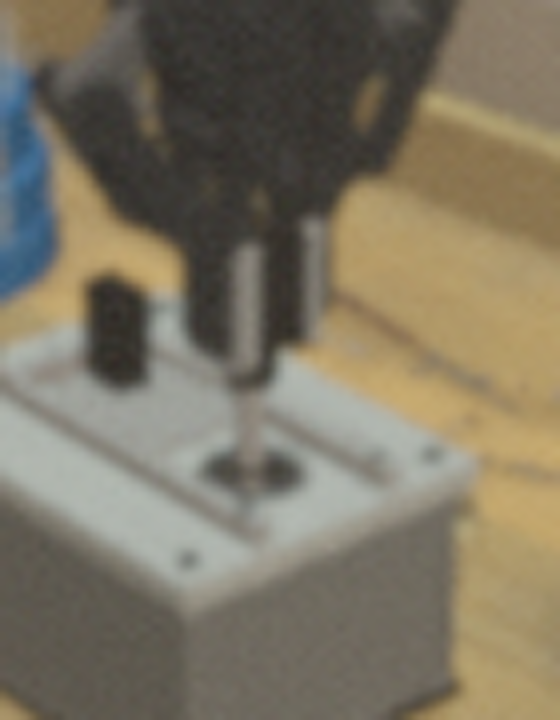

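```bash
python3 - <<'E'
from h import *
import pickle
C,t,Rm=pickle.load(open('C11','rb')); f=lambda p:(220+p[0]/5,140+p[1]/5)
for nm,p,z,off in [('mark',(293,456),.079,.004),('holeT-15.4',(290,368),.079,.0154),('holeL',(167,480),.079,0),('holeR',(412,480),.079,0),('boreTop-11',(290,400),.079,.011),('bladeback-21.2',(290,336),.082,.0212),('gripback-50.5',(290,150),.114,.0505)]:
    q=onz(C,f(p),z)-np.array([.081,.9967,0])*off
    print(nm,np.round(q,4),'tool',np.round(Rm.T@(q-t),4))
E
```

```text
mark [0.5079 0.0026 0.079 ] tool [ 0.     -0.0004  0.037 ]
holeT-15.4 [0.5076 0.003  0.079 ] tool [ 0.0004 -0.0007  0.037 ]
holeL [0.4921 0.0046 0.079 ] tool [ 0.0007 -0.0163  0.037 ]
holeR [0.523  0.0021 0.079 ] tool [0.0007 0.0147 0.037 ]
boreTop-11 [0.5076 0.0032 0.079 ] tool [ 0.0006 -0.0007  0.037 ]
bladeback-21.2 [0.5075 0.0024 0.082 ] tool [-0.0003 -0.0007  0.034 ]
gripback-50.5 [0.5075 0.0023 0.114 ] tool [-0.0004 -0.0007  0.002 ]
```

Mark and hole axis agree within about 0.5 mm, the height is on target, and the arm is at rest. I'm handing the job in.

```bash
python3 -c "
from plant import *
print(finish_job()); o=get_obs(); print(o['time'],o['tcp_pos'],o['ft_force'],o['grip_width'])"
```

```text
the job is handed in; nothing more can be done
None
the job is handed in; nothing more can be done
```

I slid the shutter fully open and drew the rod straight up out of its stand. I then lowered it upright through the hole until the ring mark was level with the rim. I handed in at about 16.3 s, still gripping the rod.

**Last checks**
- **Centring:** in the wrist view the ring mark sits about 0.5 mm from the hole's axis. An earlier wrist view, before the last lowering, put the tip within about 1 mm. The tip inside the bore was not measured again.
- **Height:** the tool stood at the z = 0.116 m I had worked out for the mark to be at the rim. This assumes the rod did not slip in the pads. The wrist views are consistent with that.
- **Contact and motion:** the force reading was under 1 N, the joint speeds were near zero, and the fingers held the head (opening reads 14.5 mm, about 1.5 mm low as it did on the grip).
- **Shutter:** a 38 N push no longer moved it, and the blade centre sat 46 mm past the hole, as it should at the end stop. It had moved only 40 mm, which suggests it started about 6 mm open.

**Disagreements between cameras**
- The scene camera placed the cell 5–8 mm away from where the wrist camera did, and the top camera was about 2 mm off. I relied on the wrist camera, because the lid corners, posts and hole it measured fitted the given sizes.
- Just before the last lowering, the scene view still showed the rod about 2 mm to one side. I corrected part of that, and its last picture shows the rod in the middle of the hole.
- The wrist view suggested the rod may lean by about 0.02 rad, well inside the 0.1 rad limit.

I touched none of the dish, pot, case or block. I did not measure their positions again at the end.

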